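# Free a seized sensor probe from its sampling block and hang it on the drip rack

## Task

The steel probe with the red wing grip has seized in the seal of the aluminium sampling block. Free it by twisting the grip back and forth while pulling gently upward - a straight pull would only lift the loose block off its dock, which must not happen - and then hang the probe by its round flange in the fork of the white drip rack, upright and let go. Leave the other things on the bench where they stand.

Things in the scene. Friction and masses are not known exactly. Their poses are not given: they have to be found in the camera images.
- probe_wing (a point): Centre of the red wing grip of the loose steel probe (0.25 kg, 132 mm long). The wing is an upright plate 42 mm wide (own x), 14 mm thick (own y: grip across this), 46 mm tall (z, the probe's axis, up). Right under it, 23 to 29 mm below this point, is a round flange of 44 mm diameter. At the start the probe stands upright in the block, its own x within 0.7 rad of world x, flange 10 mm above the block's top
- probe_flange (a point): Centre of the underside of the probe's flange, on the probe's axis, 29 mm below the wing's centre; the probe hangs on this face. Below it is the shaft: 18 mm diameter for 37 mm, then 13 mm diameter for 43 mm down to the foot
- probe_foot (a point): Centre of the probe's lower end, 109 mm below the wing's centre; at the start on the floor of the bore. 75 mm of rise clears the block
- seal (a point): Dried-on seal in the bore, 12 mm below its mouth, hidden inside. It grips the 18 mm shaft by dry friction, 24 to 36 N in all (varies). Friction opposes the direction of sliding: while the shaft is being turned (0.2 to 0.35 N m) little force draws it up some mm, a sixth to a third of the shaft surface's travel; when turning stops it sticks again. After 15 to 21 mm of rise the probe is free
- port (a point): Centre of the mouth of the bore in the top of the sampling block (aluminium, 92 x 92 mm, 80 mm tall, top 92 mm above the bench); a black gland ring of 39 mm diameter, 4 mm high, surrounds it. The bore is a 22 mm square, 70 mm deep. z up. Four guide pins of 10 mm diameter show near the block's corners, 12 mm above its top
- block (a joint): How far (m) the block is lifted off its dock: 0 seated, 0.03 at most. The block cannot tilt or turn, but only its own weight of about 1.8 kg (16 to 20 N) holds it down; it must never be lifted more than 0.012
- dock: The block's fixed steel base plate, 130 x 130 x 12 mm, origin at the centre of its underside on the bore's axis; a brass hose port stands out of the block on its -x side
- rack_slot (a point): Centre of the fork of the fixed white drip rack, at the top face of its two prongs, 110 mm above the bench. Slot 28 mm wide (own y), along own x, open at -x 36 mm from here, closed 31 mm from here at +x. Prongs 30 mm wide, 10 mm thick, nothing above; open below down to a blue dish 96 mm under the prongs' top. The flange rests on both prongs; bring the shaft in from the open end or above
- amber_centre (a point): Bystander: amber reagent bottle with black cap, 68 mm diameter, 142 mm tall; point half-way up
- buffer_centre (a point): Bystander: white plastic bottle, 62 mm diameter, 120 mm tall; point half-way up
- kita_centre (a point): Bystander: small white bottle with blue cap, 31 mm diameter, 78 mm tall; point half-way up
- kitb_centre (a point): Bystander: small white bottle with blue cap, 28 mm diameter, 70 mm tall; point half-way up
- film_centre (a point): Bystander: white film roll standing on end, 54 mm diameter, 52 mm tall; point half-way up
- timer_centre (a point): Bystander: flat white lab timer, 61 x 65 x 18 mm; point at its centre
There are look-alikes about, which are no part of the job. What is meant by the part that bears probe_wing is not green, and is the larger of those in its own colour.

How it is judged (in metres and radians):
On the way:
1. the probe is drawn clear of the block, its foot above the block's top, the block still seated (z of probe_foot in the frame of port above 0.003 m and value of joint block below 0.003 m), for 0.1 s.
At the end, for the whole second after the job is handed in: The probe hangs at rest in the rack's fork: its flange's underside within 4 mm of the prongs' top and its axis within 28 mm of the slot's centre point, upright within 0.12 rad, slower than 0.03 m/s; the block seated on its dock (lifted less than 3 mm) (horizontal distance between probe_flange and rack_slot below 0.028 m and z of probe_flange in the frame of rack_slot between -0.004 and 0.004 m and angle between probe_wing's own z axis and vertical below 0.12 rad and linear speed of probe below 0.03 m/s and value of joint block below 0.003 m); the robot touches nothing.
It fails at once if the block is lifted more than 12 mm off its dock (value of joint block above 0.012 m).
It fails at once if a bystander (bottle, film roll or timer) is moved more than 30 mm (distance of any of amber_centre, buffer_centre, kita_centre, kitb_centre, film_centre, timer_centre from where it was at the start of the episode above 0.03 m).
It also fails if it takes over 72 s, if anything falls off the work surface, if the arm or the gripper's body presses on something with over 40 N, if the wrist force passes 120 N, or if a joint passes its speed limit or range.

## Robot

A 6-joint arm with a two-finger parallel gripper is mounted at the origin on a cart in front of the work surface, level with it; the furniture and walls round the work are solid. World frame = base frame: x ahead of the robot, y to its left, z up, the work surface at z = 0. Lengths are in m, angles in degrees, forces in N, time in s.
With the tool pointing down it reaches from about 0.35 to 0.875 m from the base axis. Payload 15.5 kg.
Tool frame: the origin (TCP) lies at the very end of the fingers, on their centre line; the grasp point (between the pads) lies manip.hold_point_z behind it (manip.hold_point_z is the distance from the TCP to the grasp point, in m); z points along the fingers, y is the direction in which the jaws open and shut (so a half turn about z gives the same grasp; the last joint's range is limited). The gripper opens to 85 mm and grips with 20 to 120 N. Pads are 22 mm wide; open, the fingers measure 114 mm over their backs; the gripper's body (76 mm by 85 mm) begins 54 mm behind the grasp point. The pads swing forward as they close: fully open they stand 13 mm farther back than shut.
Start: joints at [61.564, 28.281, 77.091, -0, 74.628, -5.472], TCP at [0.244, 0.575, 0.231] pointing down, gripper open.
Joint ranges: [-166.48, 166.48], [-47.26, 123.95], [12.59, 153.08], [-70.14, 250.14], [6.76, 159.57], [-176.63, 176.63]. Speed limits (degrees/s): [108.29, 108.29, 147.25, 172.46, 172.46, 172.46].

## Interface

Orientations are given as a 3x3 rotation matrix whose columns are the frame's x, y, z axes.
In Python, from rig import manip, eyes, ticket gives the robot as it stands.
- The arm moves only by the shell command python3 -m pendant 'ROWS'. ROWS is JSON, a list of rows, each an object with "gripper": the opening, from 0 (shut) to 1 (fully open); "dp": the shift along the world's x, y, z as a fraction of full scale, a list of three; "angular": the turn, a rotation vector about the world's x, y, z as a fraction of full scale, a list of three. A call has exactly 10 rows; each row shifts and turns the commanded pose from where the row before left it; what a row does not reach is not made up. Full scale, the value 1, is 200 mm for a shift and 2 rad for a turn. A row lasts 1/10 s, in which the tool goes at most 50 mm and 8.59 degrees, less where a joint would pass 70% of its speed; a pose out of reach is approached as far as the arm can. A call with a number of a shift or a turn outside -1 to 1 is refused whole. A call with a gripper value outside its range is refused whole. The fingers move at their own pace and stop on an object; the grip force is fixed at half the most. Time passes only in rows, so rows that do not move let the fingers close, or fill a call up. It gives the time, the measured TCP pose, the force and the opening at its end, in the units of the state.
- manip.get_obs(): the state, without advancing time (a new reading comes with each control period).
- eyes.get_image(name): name is "scene" or "top" or "wrist"; returns a dict with "pixels" (400x640x3 uint8, red, green, blue), "camera_matrix" (3x3 intrinsics, pixels), "xyz" and "rotation" of the camera in the world. Camera axes: x right, y up, looking along -z (the intrinsics and any distortion apply to the point x, -y, -z); pixel columns grow to the right and rows downward; lengths in m; the calibration is good to about 2 mm. A picture is of the moment at which its call begins. There is no depth.
- ticket.hand_in(): hands the job in, once; it reports no verdict.
The state is a dict: "time_s": time; "joint_pos": joint angles; "qd": joint speeds; "tau": joint torques, N m; "tool_pos": TCP position; "eef_rot": TCP orientation; "contact_force": force on the tool from outside, world axes, zero at the start; "wrist_torque": the same for the moment, N m; "width": opening from 0.0 (shut) to 1.0 (fully open).
Only numpy, scipy, OpenCV 4.12 (cv2) and the standard library are available. Lean on these libraries where they do the work, as an engineer would, in place of code of your own. Each camera call takes 0.05 s, during which the arm holds its last target.

## Working session

There is one attempt and no reset: what is moved stays moved. The work goes in short steps, Python scripts to look and compute and a shell command to move; the robot and the scene stay as the last step left them, time stands still between calls to the robot, and variables do not carry over. Pictures are saved under pics/ and viewed, and the job is handed in when it is done.

```bash
mkdir -p pics; ls; python3 - <<'E'
from rig import manip, eyes
import cv2
o=manip.get_obs()
for k,v in o.items(): print(k,v)
print(manip.hold_point_z)
for n in ["scene","top","wrist"]:
    d=eyes.get_image(n); cv2.imwrite(f"pics/{n}0.png",d["pixels"][:,:,::-1])
    print(n,d["camera_matrix"],d["xyz"],d["rotation"],[k for k in d])
E
```

```text
pics
time_s 0.0
joint_pos [ 6.15645159e+01  2.83140659e+01  7.71265945e+01  6.15049238e-04
  7.46262327e+01 -5.47217288e+00]
qd [ 0.0065274  -0.00796238 -0.05291268 -0.10069014  0.05183743  0.06087648]
tau [ 1.45244238e-03 -8.82181692e+01 -3.83854723e+01  2.60874758e-04
  1.04446895e-02 -7.95293772e-05]
tool_pos [0.24367375 0.57517179 0.23071229]
eef_rot [[-9.20753718e-01  3.90143910e-01 -5.65030969e-04]
 [ 3.90144300e-01  9.20753160e-01 -1.02172074e-03]
 [ 1.21635925e-04 -1.16119678e-03 -9.99999318e-01]]
contact_force [-0.74766573 -0.48154362  0.01261233]
wrist_torque [-0.01804024 -0.03808113 -0.03968617]
width 1.0009461437412617
0.0187
scene [[468.35059178   0.         322.56790854]
 [  0.         468.35059178 207.72380949]
 [  0.           0.           1.        ]] [-0.45118138 -0.82165886  0.89255148] [[ 0.62816057  0.39655508 -0.66944631]
 [-0.77784958  0.3411558  -0.52779044]
 [ 0.01908751  0.85226568  0.52276083]] ['pixels', 'camera_matrix', 'xyz', 'rotation']
top [[510.49241896   0.         311.74549164]
 [  0.         510.49241896 190.69810027]
 [  0.           0.           1.        ]] [ 0.40181334 -0.02487905  1.55813117] [[ 0.00438121  0.99523943 -0.09736156]
 [-0.99987933  0.00581104  0.01440705]
 [ 0.01490424  0.09728669  0.9951448 ]] ['pixels', 'camera_matrix', 'xyz', 'rotation']
wrist [[309.77967472   0.         320.35371507]
 [  0.         309.77967472 199.99309476]
 [  0.           0.           1.        ]] [0.17541932 0.6037743  0.37279414] [[ 0.39023762 -0.88087085 -0.26792003]
 [ 0.92071305  0.37289358  0.11505591]
 [-0.00144374 -0.29157661  0.95654639]] ['pixels', 'camera_matrix', 'xyz', 'rotation']
```

View pics/scene0.png

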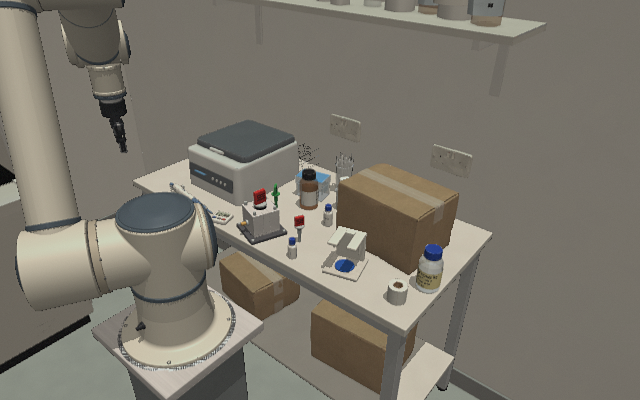

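View pics/top0.png

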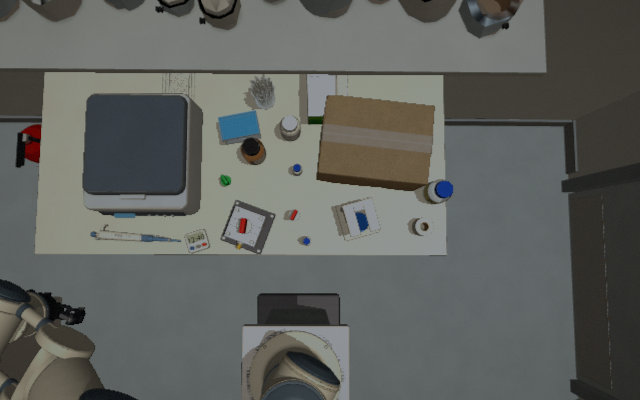

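View pics/wrist0.png

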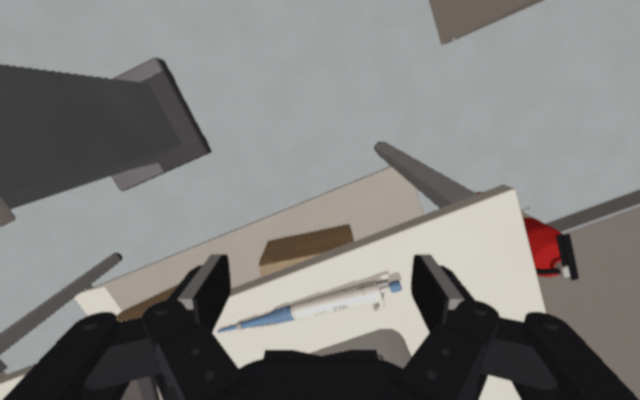

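```bash
python3 - <<'E'
import cv2
t=cv2.imread("pics/top0.png"); s=cv2.imread("pics/scene0.png")
cv2.imwrite("pics/t1.png",cv2.resize(t[180:270,175:275],(800,720)[0:2],interpolation=cv2.INTER_CUBIC)[:600])
cv2.imwrite("pics/t2.png",cv2.resize(t[185:245,330:390],(600,600),interpolation=cv2.INTER_CUBIC))
cv2.imwrite("pics/s1.png",cv2.resize(s[170:285,220:375],(775,575),interpolation=cv2.INTER_CUBIC))
E
```

```text
(no output)
```

View pics/t1.png

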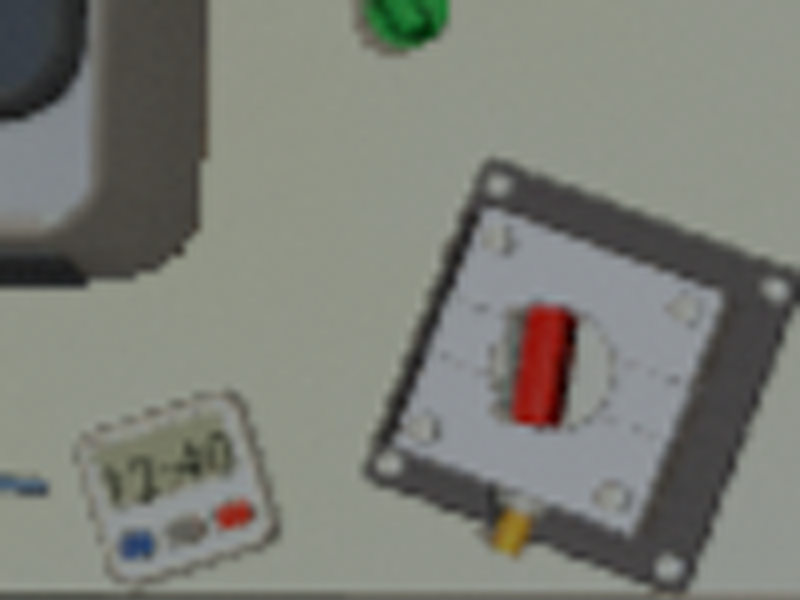

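View pics/t2.png

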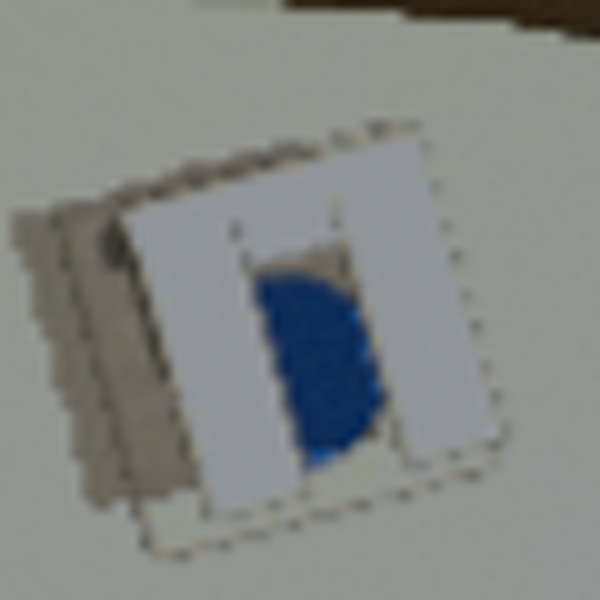

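View pics/s1.png

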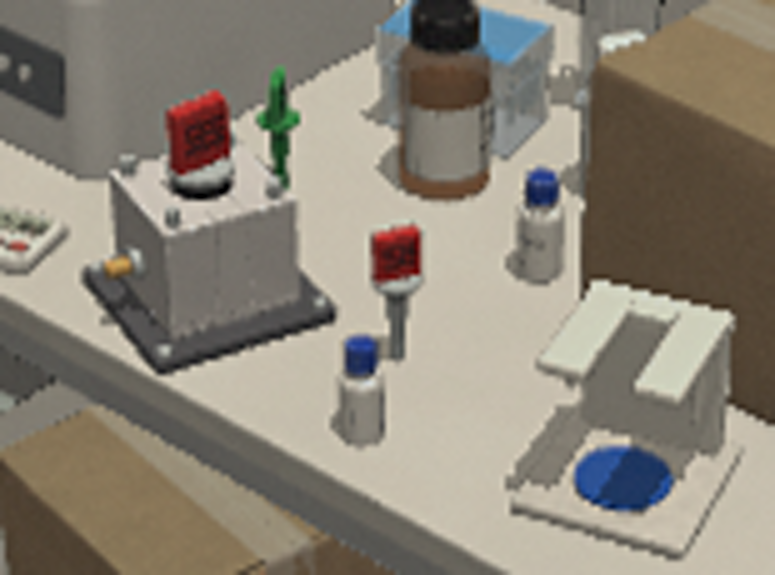

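```bash
cat > h.py <<'E'
import numpy as np
from rig import manip, eyes
def unproj(d,uv,z):
    K=d["camera_matrix"];R=np.array(d["rotation"]);c=np.array(d["xyz"])
    uv=np.atleast_2d(uv).astype(float);r=np.linalg.inv(K)@np.c_[uv,np.ones(len(uv))].T
    r[1]*=-1;r[2]*=-1
    w=(R@r).T; return c+w*((z-c[2])/w[:,2])[:,None]
def proj(d,P):
    K=d["camera_matrix"];R=np.array(d["rotation"]);c=np.array(d["xyz"])
    p=(np.atleast_2d(P)-c)@R; p=p*[1,-1,-1]; q=(K@p.T).T; return q[:,:2]/q[:,2:]
E
python3 - <<'E'
from h import *
np.set_printoptions(precision=4,suppress=True)
d=eyes.get_image("top")
f=lambda pts,x0,y0,s,z: unproj(d,[((a+.5)/s-.5+x0,(b+.5)/s-.5+y0) for a,b in pts],z)
wing=f([(530,305),(577,310),(555,425),(512,418)],175,180,8,.154); print("wing top",wing,wing.mean(0))
pins=f([(497,240),(687,308),(612,497),(424,430)],175,180,8,.104); print("pins",pins,pins.mean(0))
blk=f([(487,208),(722,292),(632,535),(397,448)],175,180,8,.092); print("blk",blk,blk.mean(0))
dock=f([(487,160),(800,275),(685,592),(367,472)],175,180,8,.012); print("dock",dock,dock.mean(0))
r=f([(125,213),(420,135),(502,437),(408,465),(335,220),(240,245),(303,493),(210,517)],330,185,10,.110);print("rack",r)
print("slotwidth",np.linalg.norm(r[2]-r[7]),np.linalg.norm(r[0]-r[1]),np.linalg.norm(r[3]-r[6]))
print(f([(500,300)],175,180,8,.1))
E
```

```text
wing top [[0.4636 0.1491 0.154 ]
 [0.462  0.133  0.154 ]
 [0.4227 0.1399 0.154 ]
 [0.425  0.1546 0.154 ]] [0.4433 0.1441 0.154 ]
pins [[0.4889 0.1675 0.104 ]
 [0.4651 0.0996 0.104 ]
 [0.3981 0.1252 0.104 ]
 [0.4214 0.192  0.104 ]] [0.4434 0.1461 0.104 ]
blk [[0.5011 0.1728 0.092 ]
 [0.4714 0.0882 0.092 ]
 [0.3846 0.1191 0.092 ]
 [0.4151 0.2033 0.092 ]] [0.4431 0.1458 0.092 ]
dock [[0.5247 0.184  0.012 ]
 [0.4818 0.065  0.012 ]
 [0.3625 0.1067 0.012 ]
 [0.4068 0.2268 0.012 ]] [0.444  0.1456 0.012 ]
rack [[ 0.5007 -0.1323  0.11  ]
 [ 0.5234 -0.2165  0.11  ]
 [ 0.4376 -0.2392  0.11  ]
 [ 0.4296 -0.2124  0.11  ]
 [ 0.499  -0.1921  0.11  ]
 [ 0.4917 -0.165   0.11  ]
 [ 0.4215 -0.1826  0.11  ]
 [ 0.4146 -0.1562  0.11  ]]
slotwidth 0.08609791678204792 0.08725008850696335 0.0309000631676947
[[0.4677 0.1665 0.1   ]]
```

```bash
python3 - <<'E'
from h import *
import cv2
for n,box,s in (("scene",(220,170,155,115),5),("top",(200,180,190,75),4)):
    d=eyes.get_image(n); im=d["pixels"][:,:,::-1].copy()
    x,y,w,h=box; im=cv2.resize(im[y:y+h,x:x+w],(w*s,h*s),interpolation=cv2.INTER_CUBIC)
    def poly(P,c):
        q=(proj(d,P)-[x,y]+.5)*s-.5
        cv2.polylines(im,[np.round(q).astype(int).reshape(-1,1,2)],True,c,1)
    def rect(c,yaw,x0,x1,y0,y1,z,col):
        R=np.array([[np.cos(yaw),-np.sin(yaw)],[np.sin(yaw),np.cos(yaw)]])
        P=np.array([[x0,y0],[x1,y0],[x1,y1],[x0,y1]])@R.T+c; poly(np.c_[P,np.full(4,z)],col)
    c=np.array([.4435,.1455]); a=np.radians(-9)
    for z in(.108,.154): rect(c,a,-.021,.021,-.007,.007,z,(0,255,0))
    t=np.linspace(0,6.28,40); poly(np.c_[c[0]+.022*np.cos(t),c[1]+.022*np.sin(t),t*0+.102],(255,255,0))
    rect(c,np.radians(19.7),-.046,.046,-.046,.046,.092,(255,0,255))
    rc=np.array([.460,-.188]);b=np.radians(15.2)
    rect(rc,b,-.036,.031,-.014,.014,.11,(0,0,255)); rect(rc,b,-.036,.053,-.044,.044,.11,(0,255,0))
    cv2.imwrite(f"pics/ov_{n}.png",im)
E
```

```text
(no output)
```

View pics/ov_scene.png

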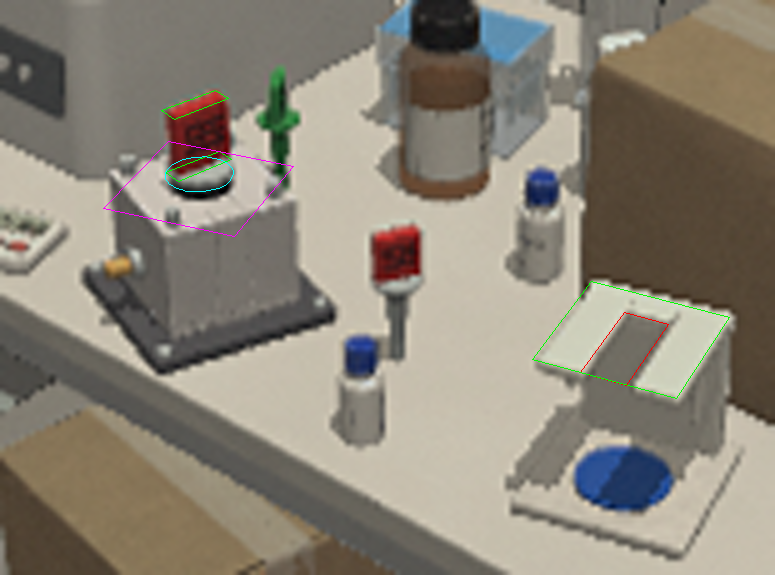

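View pics/ov_top.png

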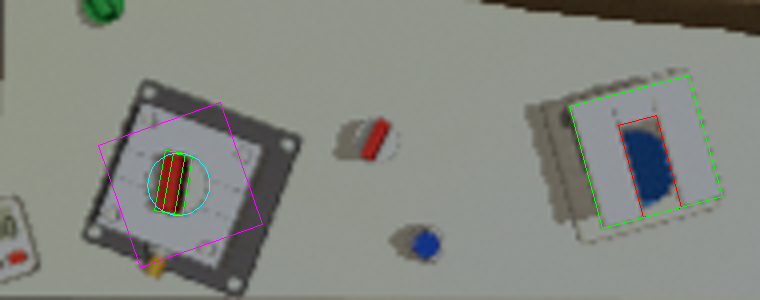

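```bash
python3 -m pendant '[{"gripper":1,"dp":[0.04,-0.18,0.02],"angular":[0,0,0.0122]},{"gripper":1,"dp":[0.04,-0.18,0.02],"angular":[0,0,0.0122]},{"gripper":1,"dp":[0.04,-0.18,0.02],"angular":[0,0,0.0122]},{"gripper":1,"dp":[0.04,-0.18,0.02],"angular":[0,0,0.0122]},{"gripper":1,"dp":[0.04,-0.18,0.02],"angular":[0,0,0.0122]},{"gripper":1,"dp":[0.04,-0.18,0.02],"angular":[0,0,0.0122]},{"gripper":1,"dp":[0.04,-0.18,0.02],"angular":[0,0,0.0122]},{"gripper":1,"dp":[0.04,-0.18,0.02],"angular":[0,0,0.0122]},{"gripper":1,"dp":[0.04,-0.18,0.02],"angular":[0,0,0.0122]},{"gripper":1,"dp":[0.04,-0.18,0.02],"angular":[0,0,0.0122]}]'
```

```text
time_s: 1.3
tool_pos: [0.3238, 0.2141, 0.2716]
eef_rot: [[-0.988, 0.155, 0.0], [0.155, 0.988, 0.0], [-0.0, 0.0, -1.0]]
contact_force: [0.8, 0.6, -0.2]
width: 0.999
```

```bash
python3 -m pendant '[{"gripper":1,"dp":[0.0748,-0.0429,-0.045],"angular":[0,0,0]},{"gripper":1,"dp":[0.0748,-0.0429,-0.045],"angular":[0,0,0]},{"gripper":1,"dp":[0.0748,-0.0429,-0.045],"angular":[0,0,0]},{"gripper":1,"dp":[0.0748,-0.0429,-0.045],"angular":[0,0,0]},{"gripper":1,"dp":[0.0748,-0.0429,-0.045],"angular":[0,0,0]},{"gripper":1,"dp":[0.0748,-0.0429,-0.045],"angular":[0,0,0]},{"gripper":1,"dp":[0.0748,-0.0429,-0.045],"angular":[0,0,0]},{"gripper":1,"dp":[0.0748,-0.0429,-0.045],"angular":[0,0,0]},{"gripper":1,"dp":[0,0,0],"angular":[0,0,0]},{"gripper":1,"dp":[0,0,0],"angular":[0,0,0]}]'
python3 - <<'E'
from h import *
import cv2
d=eyes.get_image("wrist"); im=d["pixels"][:,:,::-1].copy(); cv2.imwrite("pics/w1.png",im)
print(manip.get_obs()["tool_pos"],manip.get_obs()["joint_pos"])
print(proj(d,[[.4435,.1455,.154],[.4435,.1455,.102]]))
E
```

```text
time_s: 2.3
tool_pos: [0.4435, 0.1466, 0.1989]
eef_rot: [[-0.988, 0.157, -0.001], [0.157, 0.988, -0.0], [0.001, -0.0, -1.0]]
contact_force: [0.4, -1.5, 0.2]
width: 1.003
[0.44326543 0.14685605 0.19924023] [ 1.09912282e+01  1.80022413e+01  1.01031578e+02  9.72304835e-03
  6.09975658e+01 -7.00123324e+01]
[[319.63680422 225.63886803]
 [319.802928   201.8300006 ]]
```

View pics/w1.png

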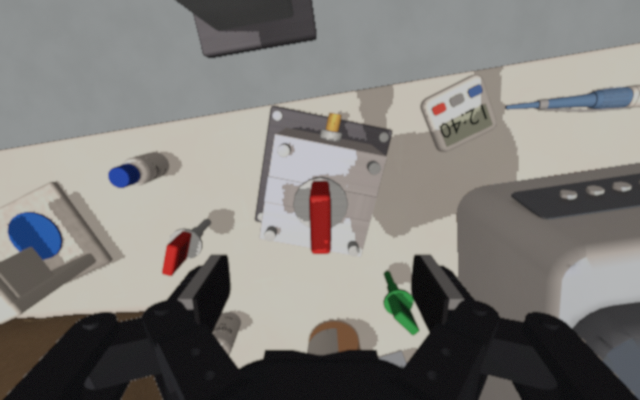

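```bash
python3 - <<'E'
from h import *
import cv2
d=eyes.get_image("wrist"); im=d["pixels"][:,:,::-1].copy()
x,y,w,h=270,150,110,110;s=5
im=cv2.resize(im[y:y+h,x:x+w],(w*s,h*s),interpolation=cv2.INTER_CUBIC)
def poly(P,c):
    q=(proj(d,P)-[x,y]+.5)*s-.5
    cv2.polylines(im,[np.round(q).astype(int).reshape(-1,1,2)],True,c,1)
c=np.array([.4435,.1455]);yaw=np.radians(-9)
R=np.array([[np.cos(yaw),-np.sin(yaw)],[np.sin(yaw),np.cos(yaw)]])
P=np.array([[-.021,-.007],[.021,-.007],[.021,.007],[-.021,.007]])@R.T+c
for z in (.108,.154): poly(np.c_[P,np.full(4,z)],(0,255,0))
t=np.linspace(0,6.28,40)
poly(np.c_[c[0]+.022*np.cos(t),c[1]+.022*np.sin(t),t*0+.108],(255,255,0))
cv2.imwrite("pics/w1o.png",im)
E
```

```text
(no output)
```

View pics/w1o.png

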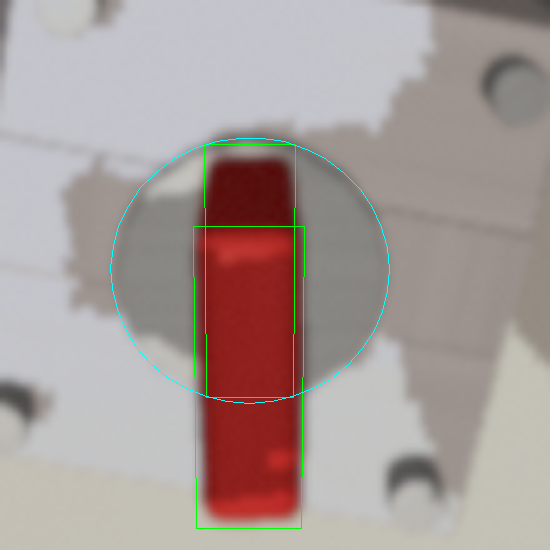

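```bash
python3 -m pendant '[{"gripper":1,"dp":[0,-0.001,-0.0715],"angular":[0,0,0]},{"gripper":1,"dp":[0,-0.001,-0.0715],"angular":[0,0,0]},{"gripper":1,"dp":[0,-0.001,-0.0715],"angular":[0,0,0]},{"gripper":1,"dp":[0,-0.001,-0.0715],"angular":[0,0,0]},{"gripper":1,"dp":[0,-0.001,-0.0715],"angular":[0,0,0]},{"gripper":1,"dp":[0,0,-0.0715],"angular":[0,0,0]},{"gripper":1,"dp":[0,0,0],"angular":[0,0,0]},{"gripper":1,"dp":[0,0,0],"angular":[0,0,0]},{"gripper":1,"dp":[0,0,0],"angular":[0,0,0]},{"gripper":1,"dp":[0,0,0],"angular":[0,0,0]}]'
```

```text
time_s: 3.4
tool_pos: [0.4439, 0.146, 0.1142]
eef_rot: [[-0.988, 0.156, 0.001], [0.156, 0.988, 0.0], [-0.001, 0.0, -1.0]]
contact_force: [0.7, -0.8, -0.2]
width: 0.999
```

Position is as planned; now close on the wing.

```bash
python3 -m pendant '[{"gripper":0,"dp":[0,0,0],"angular":[0,0,0]},{"gripper":0,"dp":[0,0,0],"angular":[0,0,0]},{"gripper":0,"dp":[0,0,0],"angular":[0,0,0]},{"gripper":0,"dp":[0,0,0],"angular":[0,0,0]},{"gripper":0,"dp":[0,0,0],"angular":[0,0,0]},{"gripper":0,"dp":[0,0,0],"angular":[0,0,0]},{"gripper":0,"dp":[0,0,0],"angular":[0,0,0]},{"gripper":0,"dp":[0,0,0],"angular":[0,0,0]},{"gripper":0,"dp":[0,0,0],"angular":[0,0,0]},{"gripper":0,"dp":[0,0,0],"angular":[0,0,0]}]'
python3 -c "
from rig import manip
o=manip.get_obs();print(o['contact_force'],o['wrist_torque'],o['tool_pos'])"
```

```text
time_s: 4.4
tool_pos: [0.4438, 0.1459, 0.1136]
eef_rot: [[-0.988, 0.156, 0.0], [0.156, 0.988, 0.0], [-0.0, 0.0, -1.0]]
contact_force: [1.4, 4.4, 2.9]
width: 0.159
[1.40656026 4.39115342 2.94723491] [ 0.91801375 -0.15217752 -0.08029494] [0.44375536 0.14594798 0.11356592]
```

```bash
python3 -m pendant '[{"gripper":0,"dp":[0,0,0],"angular":[0,0,0.07]},{"gripper":0,"dp":[0,0,0.0005],"angular":[0,0,0.07]},{"gripper":0,"dp":[0,0,0.001],"angular":[0,0,0.07]},{"gripper":0,"dp":[0,0,0.0012],"angular":[0,0,0.07]},{"gripper":0,"dp":[0,0,0.0012],"angular":[0,0,0.07]},{"gripper":0,"dp":[0,0,0.0012],"angular":[0,0,0.07]},{"gripper":0,"dp":[0,0,0.0012],"angular":[0,0,0.07]},{"gripper":0,"dp":[0,0,0.0012],"angular":[0,0,0.07]},{"gripper":0,"dp":[0,0,0.0012],"angular":[0,0,0.07]},{"gripper":0,"dp":[0,0,0.0],"angular":[0,0,0.07]}]'
python3 -c "
from rig import manip
o=manip.get_obs();print(o['contact_force'],o['wrist_torque'],o['tool_pos'],o['joint_pos'])"
```

```text
time_s: 5.4
tool_pos: [0.4432, 0.1456, 0.1149]
eef_rot: [[-0.316, -0.949, -0.001], [-0.949, 0.316, -0.0], [0.001, 0.001, -1.0]]
contact_force: [1.0, 0.8, -2.2]
width: 0.157
[ 0.96458455  0.80876647 -2.18557926] [ 0.22004355 -0.25420439 -0.17774253] [0.4431706  0.14562299 0.11490457] [ 1.08584774e+01  2.54793002e+01  1.06609673e+02 -1.62105597e-02
  4.79630078e+01 -1.50690044e+02]
```

```bash
python3 -m pendant '[{"gripper":0,"dp":[0,0,0],"angular":[0,0,-0.07]},{"gripper":0,"dp":[0,0,0],"angular":[0,0,-0.07]},{"gripper":0,"dp":[0,0,0.0015],"angular":[0,0,-0.07]},{"gripper":0,"dp":[0,0,0.0015],"angular":[0,0,-0.07]},{"gripper":0,"dp":[0,0,0.0015],"angular":[0,0,-0.07]},{"gripper":0,"dp":[0,0,0.0015],"angular":[0,0,-0.07]},{"gripper":0,"dp":[0,0,0.0015],"angular":[0,0,-0.07]},{"gripper":0,"dp":[0,0,0.0015],"angular":[0,0,-0.07]},{"gripper":0,"dp":[0,0,0.0015],"angular":[0,0,-0.07]},{"gripper":0,"dp":[0,0,0.0015],"angular":[0,0,-0.07]}]'
python3 -c "
from rig import manip
o=manip.get_obs();print(o['contact_force'],o['wrist_torque'],o['tool_pos'],o['joint_pos'])"
```

```text
time_s: 6.4
tool_pos: [0.443, 0.1454, 0.1171]
eef_rot: [[-0.987, 0.161, -0.001], [0.161, 0.987, -0.001], [0.001, -0.001, -1.0]]
contact_force: [1.4, -0.6, -6.5]
width: 0.154
[ 1.44957825 -0.61621249 -6.50514333] [ 0.00402607 -0.34012793  0.12853107] [0.44298596 0.14543883 0.11713059] [ 1.08552172e+01  2.52568489e+01  1.06491261e+02 -4.35134032e-02
  4.83338602e+01 -6.98273525e+01]
```

```bash
python3 - <<'E'
from h import *
import cv2
d=eyes.get_image("scene"); im=d["pixels"][:,:,::-1].copy()
cv2.imwrite("pics/s2.png",cv2.resize(im[160:260,200:320],(720,600),interpolation=cv2.INTER_CUBIC))
E
```

```text
(no output)
```

View pics/s2.png

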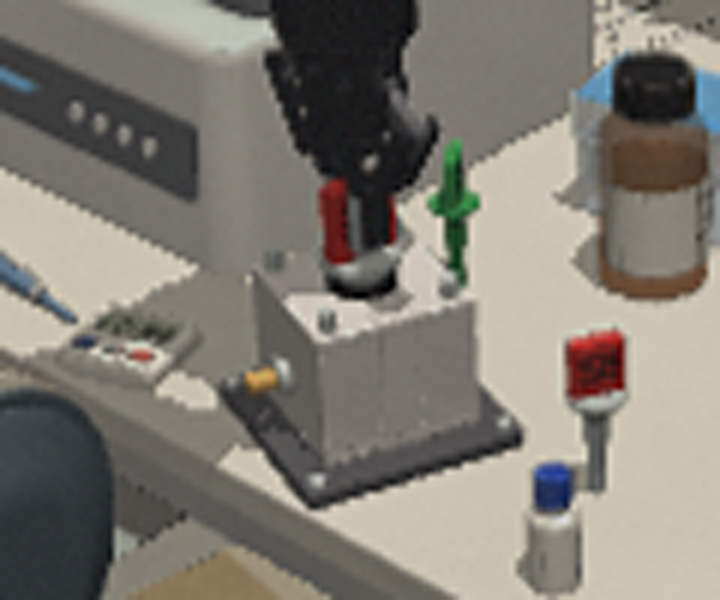

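```bash
python3 -m pendant '[{"gripper":0,"dp":[0,0,0],"angular":[0,0,-0.07]},{"gripper":0,"dp":[0,0,0.0015],"angular":[0,0,-0.07]},{"gripper":0,"dp":[0,0,0.0015],"angular":[0,0,-0.07]},{"gripper":0,"dp":[0,0,0.0015],"angular":[0,0,-0.07]},{"gripper":0,"dp":[0,0,0.0015],"angular":[0,0,-0.07]},{"gripper":0,"dp":[0,0,0.0015],"angular":[0,0,-0.07]},{"gripper":0,"dp":[0,0,0.0015],"angular":[0,0,-0.07]},{"gripper":0,"dp":[0,0,0.0015],"angular":[0,0,-0.07]},{"gripper":0,"dp":[0,0,0.0015],"angular":[0,0,-0.07]},{"gripper":0,"dp":[0,0,0.0015],"angular":[0,0,-0.07]}]'
python3 -c "
from rig import manip
o=manip.get_obs();print(o['contact_force'],o['wrist_torque'],o['tool_pos'],o['joint_pos'])"
```

```text
time_s: 7.45
tool_pos: [0.4437, 0.1458, 0.1201]
eef_rot: [[-0.012, 1.0, 0.0], [1.0, 0.012, -0.0], [-0.0, 0.0, -1.0]]
contact_force: [3.7, 2.4, -7.1]
width: 0.154
[ 3.74137153  2.43472886 -7.13920298] [ 0.32664562 -0.72571606  0.17117371] [0.4437129  0.14577093 0.12008806] [ 1.08656362e+01  2.49815042e+01  1.06291119e+02 -1.93767634e-02
  4.87175472e+01  1.02071690e+01]
```

```bash
python3 -m pendant '[{"gripper":0,"dp":[0,0,0.0015],"angular":[0,0,-0.07]},{"gripper":0,"dp":[0,0,0.0015],"angular":[0,0,-0.07]},{"gripper":0,"dp":[0,0,0.0015],"angular":[0,0,-0.07]},{"gripper":0,"dp":[0,0,0.0015],"angular":[0,0,-0.07]},{"gripper":0,"dp":[0,0,0.0015],"angular":[0,0,-0.07]},{"gripper":0,"dp":[0,0,0.0015],"angular":[0,0,-0.07]},{"gripper":0,"dp":[0,0,0.0015],"angular":[0,0,-0.07]},{"gripper":0,"dp":[0,0,0.0015],"angular":[0,0,-0.07]},{"gripper":0,"dp":[0,0,0.0015],"angular":[0,0,-0.07]},{"gripper":0,"dp":[0,0,0.0],"angular":[0,0,-0.07]}]'
python3 - <<'E'
from h import *
import cv2
o=manip.get_obs();print(o['contact_force'],o['wrist_torque'],o['tool_pos'],o['joint_pos'])
d=eyes.get_image("scene"); im=d["pixels"][:,:,::-1].copy()
cv2.imwrite("pics/s3.png",cv2.resize(im[160:260,200:320],(720,600),interpolation=cv2.INTER_CUBIC))
E
```

```text
time_s: 8.45
tool_pos: [0.4438, 0.1457, 0.1229]
eef_rot: [[0.983, 0.182, 0.0], [0.182, -0.983, -0.0], [0.0, 0.0, -1.0]]
contact_force: [3.2, 0.1, -2.6]
width: 0.16
[ 3.24739828  0.13039656 -2.61760394] [ 0.03719101 -0.64181625  0.20457667] [0.44381222 0.14566976 0.12293061] [ 1.08574450e+01  2.47046004e+01  1.06128219e+02 -3.09614910e-02
  4.91459027e+01  9.04190462e+01]
```

View pics/s3.png

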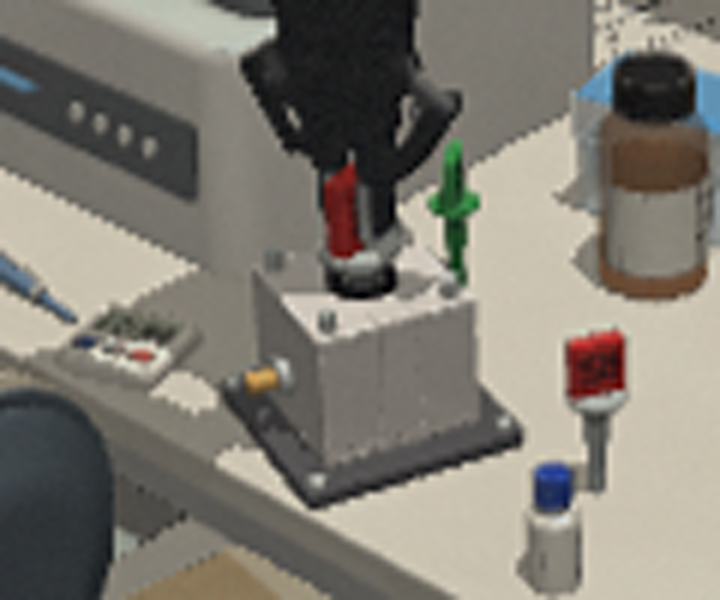

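```bash
python3 -m pendant '[{"gripper":0,"dp":[0,0,0.0010],"angular":[0,0,-0.07]},{"gripper":0,"dp":[0,0,0.0017],"angular":[0,0,-0.07]},{"gripper":0,"dp":[0,0,0.0017],"angular":[0,0,-0.07]},{"gripper":0,"dp":[0,0,0.0017],"angular":[0,0,-0.07]},{"gripper":0,"dp":[0,0,0.0017],"angular":[0,0,-0.07]},{"gripper":0,"dp":[0,0,0.0017],"angular":[0,0,-0.07]},{"gripper":0,"dp":[0,0,0.0017],"angular":[0,0,-0.07]},{"gripper":0,"dp":[0,0,0.0005],"angular":[0,0,-0.07]},{"gripper":0,"dp":[0,0,0],"angular":[0,0,0.05]},{"gripper":0,"dp":[0,0,0],"angular":[0,0,0.07]}]'
python3 -c "
from rig import manip
o=manip.get_obs();print(o['contact_force'],o['wrist_torque'],o['tool_pos'],o['joint_pos'])"
```

```text
time_s: 9.5
tool_pos: [0.4437, 0.1458, 0.1253]
eef_rot: [[0.773, -0.634, 0.0], [-0.634, -0.773, 0.0], [0.0, -0.0, -1.0]]
contact_force: [3.0, 1.6, -2.7]
width: 0.153
[ 2.99157873  1.57599616 -2.66706891] [ 0.38639984 -0.56168878 -0.13617226] [0.44372527 0.14580134 0.12528186] [1.08581590e+01 2.44742171e+01 1.05997819e+02 6.25226476e-04
 4.95097435e+01 1.40192002e+02]
```

```bash
python3 -m pendant '[{"gripper":0,"dp":[0,0,0.0015],"angular":[0,0,0.07]},{"gripper":0,"dp":[0,0,0.0017],"angular":[0,0,0.07]},{"gripper":0,"dp":[0,0,0.0017],"angular":[0,0,0.07]},{"gripper":0,"dp":[0,0,0.0017],"angular":[0,0,0.07]},{"gripper":0,"dp":[0,0,0.0017],"angular":[0,0,0.07]},{"gripper":0,"dp":[0,0,0.0017],"angular":[0,0,0.07]},{"gripper":0,"dp":[0,0,0.0017],"angular":[0,0,0.07]},{"gripper":0,"dp":[0,0,0.0017],"angular":[0,0,0.07]},{"gripper":0,"dp":[0,0,0.0017],"angular":[0,0,0.07]},{"gripper":0,"dp":[0,0,0.0017],"angular":[0,0,0.07]}]'
python3 -c "
from rig import manip
o=manip.get_obs();print(o['contact_force'],o['wrist_torque'],o['tool_pos'],o['joint_pos'])"
```

```text
time_s: 10.5
tool_pos: [0.4435, 0.146, 0.1285]
eef_rot: [[0.754, 0.656, -0.0], [0.656, -0.754, 0.0], [0.0, -0.0, -1.0]]
contact_force: [2.7, 4.6, -6.2]
width: 0.157
[ 2.73847213  4.64264185 -6.17725288] [ 0.86403058 -0.48206858 -0.13406663] [0.4434619  0.14597504 0.1285144 ] [1.08722637e+01 2.41603553e+01 1.05814462e+02 2.43009233e-02
 5.00355761e+01 5.98306663e+01]
```

```bash
python3 -m pendant '[{"gripper":0,"dp":[0,0,0.0017],"angular":[0,0,0.07]},{"gripper":0,"dp":[0,0,0.0017],"angular":[0,0,0.07]},{"gripper":0,"dp":[0,0,0.0017],"angular":[0,0,0.07]},{"gripper":0,"dp":[0,0,0.0017],"angular":[0,0,0.07]},{"gripper":0,"dp":[0,0,0.0017],"angular":[0,0,0.07]},{"gripper":0,"dp":[0,0,0.0017],"angular":[0,0,0.07]},{"gripper":0,"dp":[0,0,0.0017],"angular":[0,0,0.07]},{"gripper":0,"dp":[0,0,0.0017],"angular":[0,0,0.07]},{"gripper":0,"dp":[0,0,0.0017],"angular":[0,0,0.07]},{"gripper":0,"dp":[0,0,0.0017],"angular":[0,0,0.07]}]'
python3 - <<'E'
from h import *
import cv2
o=manip.get_obs();print(o['contact_force'],o['wrist_torque'],o['tool_pos'],o['joint_pos'])
d=eyes.get_image("scene"); im=d["pixels"][:,:,::-1].copy()
cv2.imwrite("pics/s4.png",cv2.resize(im[160:260,200:320],(720,600),interpolation=cv2.INTER_CUBIC))
E
```

```text
time_s: 11.5
tool_pos: [0.4433, 0.1459, 0.1321]
eef_rot: [[-0.519, 0.855, -0.0], [0.855, 0.519, 0.0], [0.0, -0.0, -1.0]]
contact_force: [-0.1, 1.5, -1.1]
width: 0.154
[-0.05422923  1.49795368 -1.05702691] [ 4.88178429e-01 -4.92090073e-05 -1.53956155e-02] [0.44325083 0.14588725 0.13206786] [ 1.08732832e+01  2.38131233e+01  1.05620216e+02  1.20225103e-02
  5.05934998e+01 -2.03883995e+01]
```

View pics/s4.png

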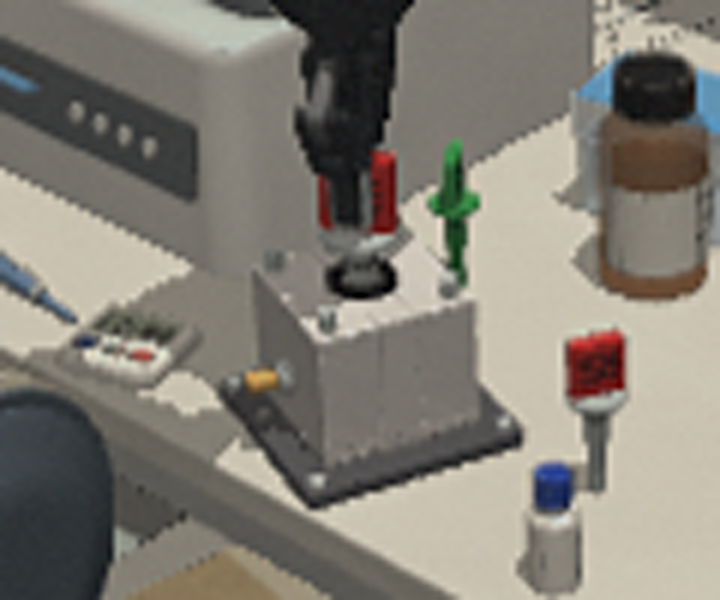

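```bash
python3 -m pendant '[{"gripper":0,"dp":[0,0,0.002],"angular":[0,0,0.07]},{"gripper":0,"dp":[0,0,0.002],"angular":[0,0,0.07]},{"gripper":0,"dp":[0,0,0.002],"angular":[0,0,0.07]},{"gripper":0,"dp":[0,0,0.003],"angular":[0,0,0.07]},{"gripper":0,"dp":[0,0,0.003],"angular":[0,0,0.07]},{"gripper":0,"dp":[0,0,0.004],"angular":[0,0,0.07]},{"gripper":0,"dp":[0,0,0.004],"angular":[0,0,0.07]},{"gripper":0,"dp":[0,0,0.004],"angular":[0,0,0.07]},{"gripper":0,"dp":[0,0,0.005],"angular":[0,0,0.07]},{"gripper":0,"dp":[0,0,0.005],"angular":[0,0,0.01]}]'
python3 -c "
from rig import manip
o=manip.get_obs();print(o['contact_force'],o['wrist_torque'],o['tool_pos'],o['joint_pos'])"
```

```text
time_s: 12.55
tool_pos: [0.4431, 0.1456, 0.1387]
eef_rot: [[-0.969, -0.245, -0.001], [-0.245, 0.969, -0.0], [0.001, -0.0, -1.0]]
contact_force: [-0.1, 0.4, -2.2]
width: 0.158
[-0.09605472  0.41447683 -2.20801762] [-0.0042767   0.05487552  0.00068916] [0.44309502 0.14561247 0.13874591] [ 1.08600524e+01  2.31802164e+01  1.05221972e+02 -1.72713644e-02
  5.16536261e+01 -9.33201606e+01]
```

```bash
python3 -m pendant '[{"gripper":0,"dp":[0,0,0.02],"angular":[0,0,0]},{"gripper":0,"dp":[0,0,0.04],"angular":[0,0,0]},{"gripper":0,"dp":[0,0,0.05],"angular":[0,0,0]},{"gripper":0,"dp":[0,0,0.06],"angular":[0,0,0]},{"gripper":0,"dp":[0,0,0.06],"angular":[0,0,0]},{"gripper":0,"dp":[0,0,0.06],"angular":[0,0,0]},{"gripper":0,"dp":[0,0,0.06],"angular":[0,0,0]},{"gripper":0,"dp":[0,0,0.06],"angular":[0,0,0]},{"gripper":0,"dp":[0,0,0.05],"angular":[0,0,0]},{"gripper":0,"dp":[0,0,0.03],"angular":[0,0,0]}]'
python3 - <<'E'
from h import *
import cv2
o=manip.get_obs();print(o['contact_force'],o['wrist_torque'],o['tool_pos'],o['joint_pos'])
d=eyes.get_image("scene"); im=d["pixels"][:,:,::-1].copy()
cv2.imwrite("pics/s5.png",cv2.resize(im[130:280,200:400],(800,600),interpolation=cv2.INTER_CUBIC))
E
```

```text
time_s: 13.55
tool_pos: [0.4438, 0.1459, 0.2382]
eef_rot: [[-0.971, -0.24, 0.001], [-0.24, 0.971, 0.0], [-0.001, -0.0, -1.0]]
contact_force: [-0.7, -0.2, -1.9]
width: 0.159
[-0.7113176  -0.24639891 -1.92713594] [ 0.07844769 -0.00187586 -0.00607987] [0.44375887 0.14587391 0.23818799] [ 1.08668837e+01  1.51084463e+01  9.79956751e+01 -5.26005300e-04
  6.68199409e+01 -9.30260530e+01]
```

View pics/s5.png

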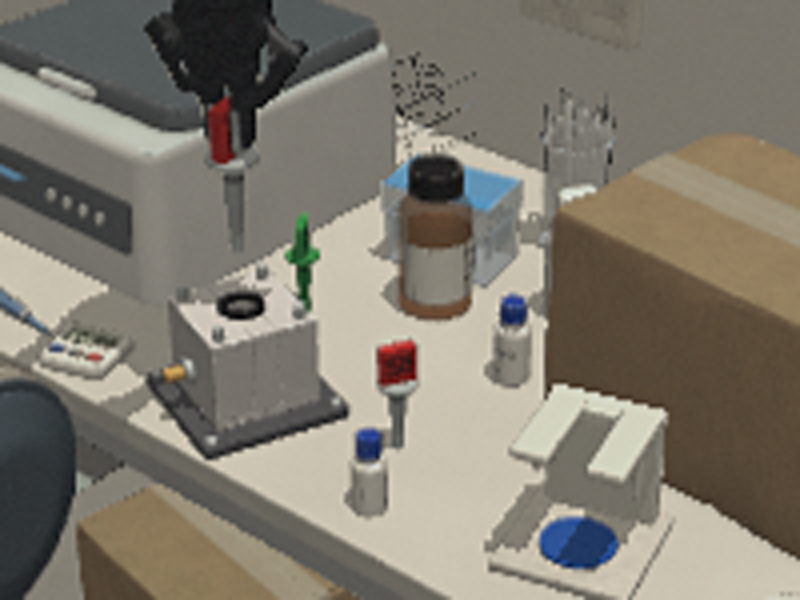

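```bash
python3 - <<'E'
from h import *
np.set_printoptions(precision=4,suppress=True)
d=eyes.get_image("scene"); o=manip.get_obs(); t=o['tool_pos']
print(proj(d,[[t[0],t[1],t[2]-.0116],[t[0],t[1],t[2]-.0916]]))
d=eyes.get_image("top")
for z in (0,.15,.2): print(z,unproj(d,[(318,182),(424,190),(434,103)],z))
s=eyes.get_image("scene"); # box near top corner in scene approx
print(proj(s,np.r_[unproj(d,[(318,182),(424,190)],.15),unproj(d,[(318,182),(424,190)],.2)]))
E
```

```text
[[257.3335 170.1137]
 [258.6754 192.4506]]
0 [[ 0.5812 -0.0665  0.    ]
 [ 0.5584 -0.3929  0.    ]
 [ 0.8324 -0.429   0.    ]]
0.15 [[ 0.564  -0.0625  0.15  ]
 [ 0.5434 -0.3575  0.15  ]
 [ 0.7909 -0.3901  0.15  ]]
0.2 [[ 0.5582 -0.0612  0.2   ]
 [ 0.5383 -0.3457  0.2   ]
 [ 0.7771 -0.3772  0.2   ]]
[[333.0944 198.5743]
 [412.5338 236.6104]
 [332.1039 185.1146]
 [409.9931 220.7446]]
```

```bash
python3 -m pendant '[{"gripper":0,"dp":[0.004,-0.04,0.01],"angular":[0,0,0]},{"gripper":0,"dp":[0.004,-0.08,0.01],"angular":[0,0,0]},{"gripper":0,"dp":[0.004,-0.11,0.01],"angular":[0,0,0]},{"gripper":0,"dp":[0.004,-0.11,0],"angular":[0,0,0]},{"gripper":0,"dp":[0.004,-0.11,0],"angular":[0,0,0]},{"gripper":0,"dp":[0.004,-0.11,0],"angular":[0,0,0]},{"gripper":0,"dp":[0.004,-0.11,0],"angular":[0,0,0]},{"gripper":0,"dp":[0.004,-0.11,0],"angular":[0,0,0]},{"gripper":0,"dp":[0.004,-0.11,0],"angular":[0,0,0]},{"gripper":0,"dp":[0.004,-0.11,0],"angular":[0,0,0]}]'
python3 -m pendant '[{"gripper":0,"dp":[0.004,-0.11,0],"angular":[0,0,0]},{"gripper":0,"dp":[0.004,-0.11,0],"angular":[0,0,0]},{"gripper":0,"dp":[0.004,-0.11,0],"angular":[0,0,0]},{"gripper":0,"dp":[0.004,-0.11,0],"angular":[0,0,0]},{"gripper":0,"dp":[0.004,-0.11,0],"angular":[0,0,0]},{"gripper":0,"dp":[0.004,-0.07,0],"angular":[0,0,0]},{"gripper":0,"dp":[0.004,-0.04,0],"angular":[0,0,0]},{"gripper":0,"dp":[0.004,-0.01,0],"angular":[0,0,0]},{"gripper":0,"dp":[0,0,0],"angular":[0,0,0]},{"gripper":0,"dp":[0,0,0],"angular":[0,0,0]}]'
python3 - <<'E'
from h import *
import cv2
o=manip.get_obs();print(o['contact_force'],o['wrist_torque'],o['tool_pos'],o['joint_pos'])
d=eyes.get_image("scene"); im=d["pixels"][:,:,::-1].copy()
cv2.imwrite("pics/s6.png",cv2.resize(im[180:290,290:390],(545,600),interpolation=cv2.INTER_CUBIC))
d=eyes.get_image("wrist"); im=d["pixels"][:,:,::-1].copy()
cv2.imwrite("pics/w6.png",im)
E
```

```text
time_s: 14.75
tool_pos: [0.4511, -0.0555, 0.2426]
eef_rot: [[-0.971, -0.241, -0.001], [-0.241, 0.971, 0.0], [0.001, 0.0, -1.0]]
contact_force: [-0.3, 0.2, -2.7]
width: 0.157
time_s: 15.75
tool_pos: [0.4579, -0.1875, 0.2429]
eef_rot: [[-0.97, -0.241, -0.0], [-0.241, 0.97, 0.0], [0.0, 0.0, -1.0]]
contact_force: [-0.3, -0.3, -2.3]
width: 0.16
[-0.33234641 -0.31902787 -2.33259911] [-0.00825335 -0.01381687  0.06122823] [ 0.45785662 -0.18746675  0.24287038] [-2.91913779e+01  1.70960279e+01  9.40912010e+01  9.52960982e-03
  6.88314535e+01 -1.33162760e+02]
```

View pics/s6.png

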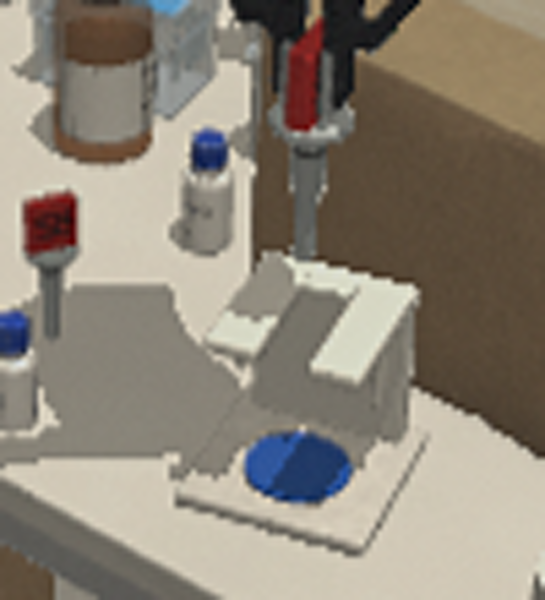

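View pics/w6.png

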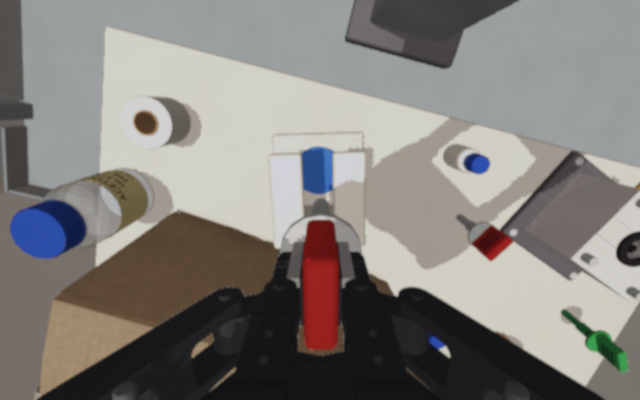

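```bash
python3 - <<'E'
from h import *
import cv2
o=manip.get_obs();t=o['tool_pos']
d=eyes.get_image("wrist"); im=d["pixels"][:,:,::-1].copy()
x,y,w,h=260,120,120,120;s=5
im=cv2.resize(im[y:y+h,x:x+w],(w*s,h*s),interpolation=cv2.INTER_CUBIC)
def poly(P,c):
    q=(proj(d,P)-[x,y]+.5)*s-.5
    cv2.polylines(im,[np.round(q).astype(int).reshape(-1,1,2)],True,c,1)
rc=np.array([.460,-.188]);b=np.radians(15.2)
R=np.array([[np.cos(b),-np.sin(b)],[np.sin(b),np.cos(b)]])
for (x0,x1,y0,y1) in ((-.036,.031,-.014,.014),(-.036,.053,-.044,.044)):
    P=np.array([[x0,y0],[x1,y0],[x1,y1],[x0,y1]])@R.T+rc
    poly(np.c_[P,np.full(4,.11)],(0,0,255))
a=np.linspace(0,6.28,40)
poly(np.c_[t[0]+.0065*np.cos(a),t[1]+.0065*np.sin(a),a*0+t[2]-.0916],(0,255,0))
poly(np.c_[t[0]+.022*np.cos(a),t[1]+.022*np.sin(a),a*0+t[2]-.0056],(255,255,0))
cv2.imwrite("pics/w6o.png",im)
E
```

```text
(no output)
```

View pics/w6o.png

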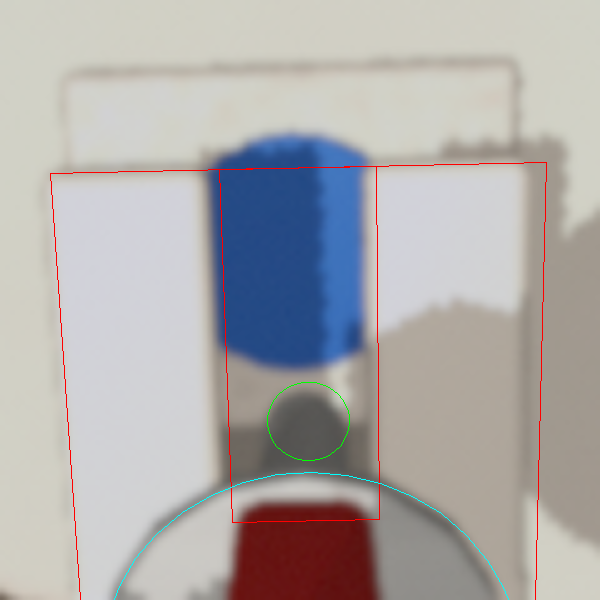

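```bash
python3 -m pendant '[{"gripper":0,"dp":[0.005,-0.005,-0.02],"angular":[0,0,0]},{"gripper":0,"dp":[0.003,-0.005,-0.05],"angular":[0,0,0]},{"gripper":0,"dp":[0,0,-0.06],"angular":[0,0,0]},{"gripper":0,"dp":[0,0,-0.07],"angular":[0,0,0]},{"gripper":0,"dp":[0,0,-0.07],"angular":[0,0,0]},{"gripper":0,"dp":[0,0,-0.07],"angular":[0,0,0]},{"gripper":0,"dp":[0,0,-0.07],"angular":[0,0,0]},{"gripper":0,"dp":[0,0,-0.06],"angular":[0,0,0]},{"gripper":0,"dp":[0,0,-0.05],"angular":[0,0,0]},{"gripper":0,"dp":[0,0,-0.03],"angular":[0,0,0]}]'
python3 - <<'E'
from h import *
import cv2
o=manip.get_obs();print(o['contact_force'],o['wrist_torque'],o['tool_pos'])
d=eyes.get_image("scene"); im=d["pixels"][:,:,::-1].copy()
cv2.imwrite("pics/s7.png",cv2.resize(im[180:290,290:390],(545,600),interpolation=cv2.INTER_CUBIC))
E
```

```text
time_s: 16.9
tool_pos: [0.4592, -0.19, 0.1318]
eef_rot: [[-0.971, -0.241, -0.001], [-0.241, 0.971, 0.001], [0.001, 0.001, -1.0]]
contact_force: [0.9, 1.0, -2.6]
width: 0.156
[ 0.90710487  0.98925529 -2.64213784] [-0.03533363 -0.00537544 -0.02595279] [ 0.45916797 -0.18998591  0.13175813]
```

View pics/s7.png

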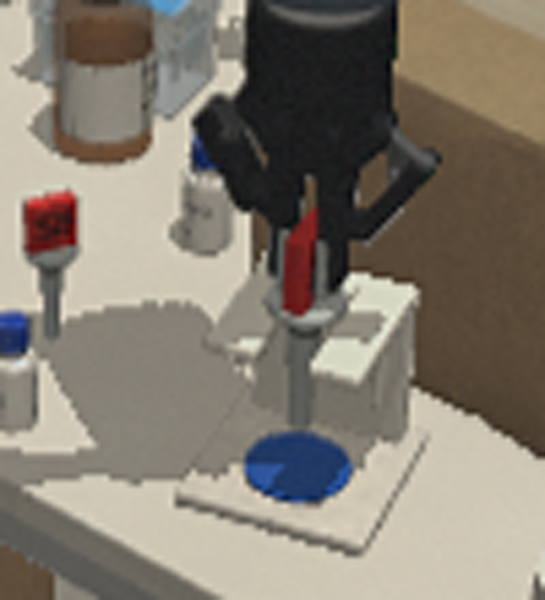

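In the slot. About 10 mm left; lower slowly, 9 mm first.

```bash
python3 -m pendant '[{"gripper":0,"dp":[0,0,-0.01],"angular":[0,0,0]},{"gripper":0,"dp":[0,0,-0.01],"angular":[0,0,0]},{"gripper":0,"dp":[0,0,-0.01],"angular":[0,0,0]},{"gripper":0,"dp":[0,0,-0.005],"angular":[0,0,0]},{"gripper":0,"dp":[0,0,-0.005],"angular":[0,0,0]},{"gripper":0,"dp":[0,0,-0.003],"angular":[0,0,0]},{"gripper":0,"dp":[0,0,-0.003],"angular":[0,0,0]},{"gripper":0,"dp":[0,0,-0.002],"angular":[0,0,0]},{"gripper":0,"dp":[0,0,0],"angular":[0,0,0]},{"gripper":0,"dp":[0,0,0],"angular":[0,0,0]}]'
```

```text
time_s: 17.95
tool_pos: [0.4595, -0.1902, 0.1233]
eef_rot: [[-0.971, -0.241, 0.0], [-0.241, 0.971, -0.0], [-0.0, -0.0, -1.0]]
contact_force: [-0.5, -0.7, -2.4]
width: 0.153
```

```bash
python3 -m pendant '[{"gripper":0,"dp":[0,0,-0.0025],"angular":[0,0,0]},{"gripper":0,"dp":[0,0,-0.0025],"angular":[0,0,0]},{"gripper":0,"dp":[0,0,-0.0025],"angular":[0,0,0]},{"gripper":0,"dp":[0,0,0],"angular":[0,0,0]},{"gripper":0,"dp":[0,0,0],"angular":[0,0,0]},{"gripper":0,"dp":[0,0,0],"angular":[0,0,0]},{"gripper":0,"dp":[0,0,0],"angular":[0,0,0]},{"gripper":0,"dp":[0,0,0],"angular":[0,0,0]},{"gripper":0,"dp":[0,0,0],"angular":[0,0,0]},{"gripper":0,"dp":[0,0,0],"angular":[0,0,0]}]'
```

```text
time_s: 18.95
tool_pos: [0.4595, -0.1902, 0.1218]
eef_rot: [[-0.971, -0.241, -0.0], [-0.241, 0.971, 0.0], [0.0, 0.0, -1.0]]
contact_force: [-0.9, 0.2, -2.7]
width: 0.157
```

```bash
python3 -m pendant '[{"gripper":0,"dp":[0,0,-0.0025],"angular":[0,0,0]},{"gripper":0,"dp":[0,0,-0.0025],"angular":[0,0,0]},{"gripper":0,"dp":[0,0,0],"angular":[0,0,0]},{"gripper":0,"dp":[0,0,0],"angular":[0,0,0]},{"gripper":0,"dp":[0,0,0],"angular":[0,0,0]},{"gripper":0,"dp":[0,0,0],"angular":[0,0,0]},{"gripper":0,"dp":[0,0,0],"angular":[0,0,0]},{"gripper":0,"dp":[0,0,0],"angular":[0,0,0]},{"gripper":0,"dp":[0,0,0],"angular":[0,0,0]},{"gripper":0,"dp":[0,0,0],"angular":[0,0,0]}]'
```

```text
time_s: 19.95
tool_pos: [0.4596, -0.1902, 0.1216]
eef_rot: [[-0.971, -0.241, 0.001], [-0.241, 0.971, -0.0], [-0.0, -0.0, -1.0]]
contact_force: [-5.4, 3.2, 16.6]
width: 0.16
```

```bash
python3 -m pendant '[{"gripper":0,"dp":[0,0,0.002],"angular":[0,0,0]},{"gripper":0,"dp":[0,0,0],"angular":[0,0,0]},{"gripper":1,"dp":[0,0,0],"angular":[0,0,0]},{"gripper":1,"dp":[0,0,0],"angular":[0,0,0]},{"gripper":1,"dp":[0,0,0],"angular":[0,0,0]},{"gripper":1,"dp":[0,0,0],"angular":[0,0,0]},{"gripper":1,"dp":[0,0,0],"angular":[0,0,0]},{"gripper":1,"dp":[0,0,0],"angular":[0,0,0]},{"gripper":1,"dp":[0,0,0],"angular":[0,0,0]},{"gripper":1,"dp":[0,0,0],"angular":[0,0,0]}]'
python3 - <<'E'
from h import *
import cv2
for n,(x,y,w,h) in (("scene",(290,180,100,110)),("wrist",(220,100,200,200))):
    im=eyes.get_image(n)["pixels"][:,:,::-1].copy(); s=600//h
    cv2.imwrite(f"pics/{n}8.png",cv2.resize(im[y:y+h,x:x+w],(w*s,h*s),interpolation=cv2.INTER_CUBIC))
E
```

```text
time_s: 20.95
tool_pos: [0.4595, -0.1902, 0.1212]
eef_rot: [[-0.971, -0.241, -0.0], [-0.241, 0.971, -0.0], [0.0, -0.0, -1.0]]
contact_force: [0.7, -0.4, 0.6]
width: 0.995
```

View pics/scene8.png

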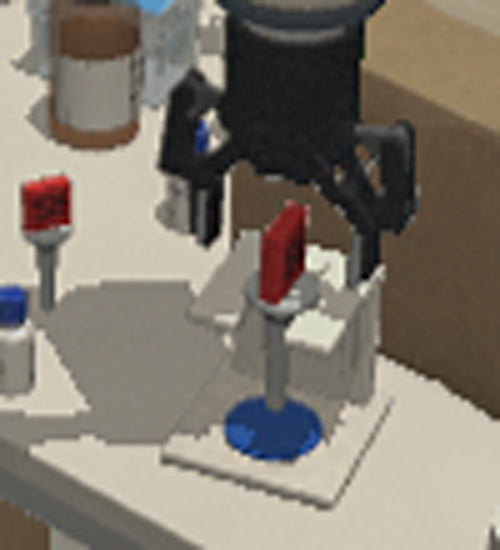

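View pics/wrist8.png

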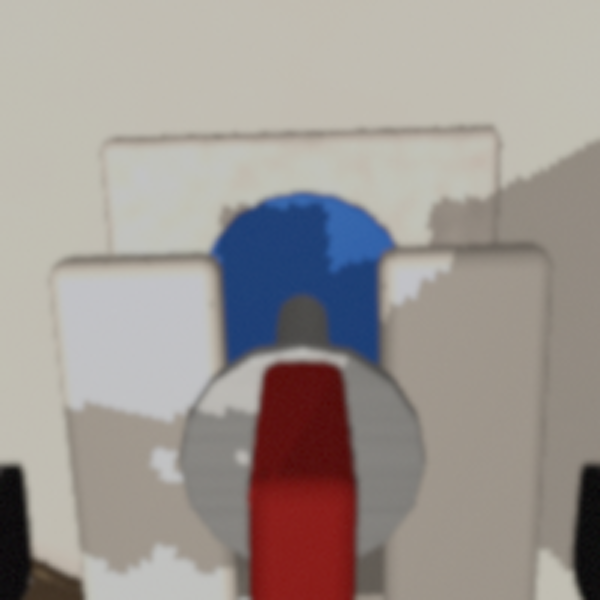

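Hanging and centred across the slot; the fingers are clear. Retract straight up.

```bash
python3 -m pendant '[{"gripper":1,"dp":[0,0,0.03],"angular":[0,0,0]},{"gripper":1,"dp":[0,0,0.06],"angular":[0,0,0]},{"gripper":1,"dp":[0,0,0.08],"angular":[0,0,0]},{"gripper":1,"dp":[0,0,0.1],"angular":[0,0,0]},{"gripper":1,"dp":[0,0,0.1],"angular":[0,0,0]},{"gripper":1,"dp":[0,0,0.1],"angular":[0,0,0]},{"gripper":1,"dp":[0,0,0.1],"angular":[0,0,0]},{"gripper":1,"dp":[0,0,0.06],"angular":[0,0,0]},{"gripper":1,"dp":[0,0,0],"angular":[0,0,0]},{"gripper":1,"dp":[0,0,0],"angular":[0,0,0]}]'
python3 - <<'E'
from h import *
import cv2
np.set_printoptions(precision=1,suppress=True)
for n,(x,y,w,h,s) in (("scene",(220,165,200,140,4)),("wrist",(220,100,200,200,3))):
    d=eyes.get_image(n);im=d["pixels"][:,:,::-1].copy()
    cv2.imwrite(f"pics/{n}9.png",cv2.resize(im[y:y+h,x:x+w],(w*s,h*s),interpolation=cv2.INTER_CUBIC))
    q=proj(d,[[.4595,-.1902,.162],[.4595,-.1902,.110],[.4595,-.1902,.030]]);print(n,q,(q-[x,y]+.5)*s)
E
```

```text
time_s: 22.05
tool_pos: [0.4594, -0.1901, 0.2471]
eef_rot: [[-0.971, -0.241, 0.0], [-0.241, 0.971, -0.0], [-0.0, -0.0, -1.0]]
contact_force: [1.0, -0.4, 0.7]
width: 1.001
scene [[346.2 224. ]
 [345.4 239. ]
 [344.2 261. ]] [[506.9 238. ]
 [503.6 298.1]
 [498.8 386. ]]
wrist [[320.8 206.9]
 [320.7 189.5]
 [320.6 171.9]] [[303.9 322.3]
 [303.6 269.9]
 [303.2 217.2]]
```

View pics/scene9.png

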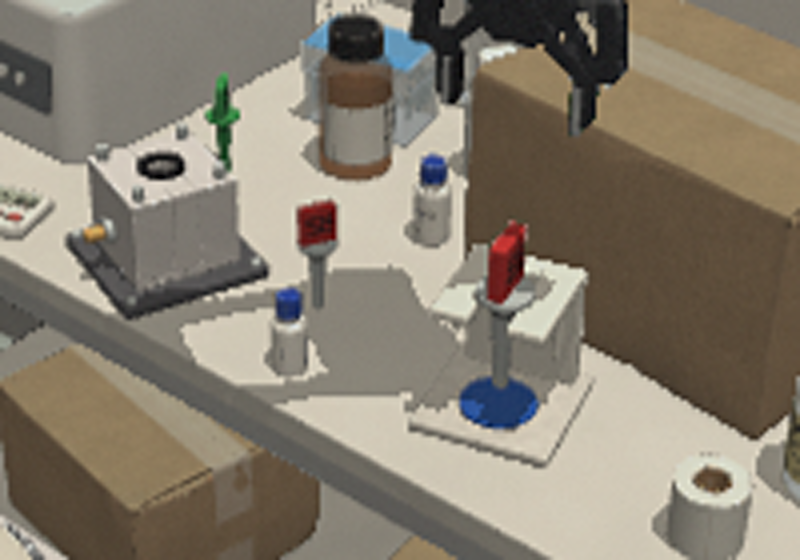

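View pics/wrist9.png

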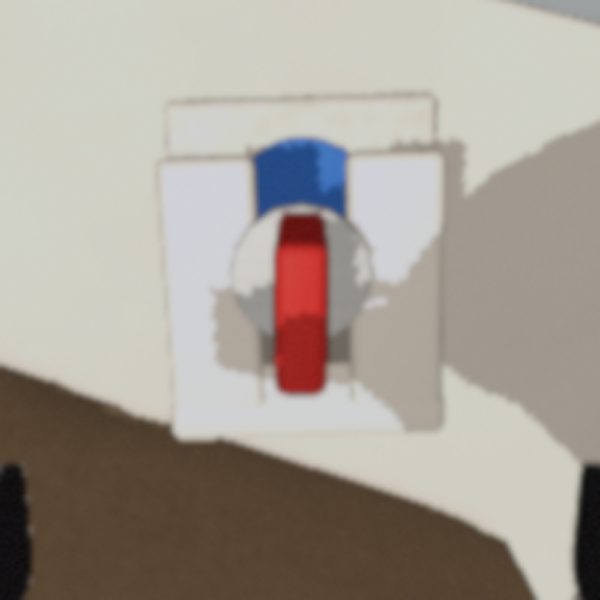

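```bash
python3 -c "
from rig import ticket
print(ticket.hand_in())"
```

```text
the job is handed in; nothing more can be done
None
```

The probe is out of the block and hanging upright in the fork of the drip rack, released. I handed the job in at about 22 s; no verdict was reported.

- **Freeing it:** I gripped the red wing and twisted it back and forth in sweeps of up to about 230° while raising it roughly 0.3 mm per row. The pull I read after each move stayed at about 7 N or less, against the block's 16–20 N. The twisting torque dropped to near zero by about 18.5 mm of rise. I lifted it straight up from 25 mm, with the load then equal to the probe's weight.
- **Block:** The pictures show it still seated on its dock during the twisting, with the probe clear above it and after I let go. I have no direct reading of its lift, only the pictures and the low pull.
- **Hanging it:** I lowered the probe into the slot from above and felt the prongs at the expected height, with the tool tip at 0.1216 m. I then opened the gripper and went straight up.
- **Last checks:** The foot and flange sit within about 1 mm of where they should be for an upright probe. The gripper is clear, about 85 mm above the top of the wing, with no contact force beyond sensor noise (about 1 N). The bystanders in view stand where they were; I did not measure them.
- **Disagreement:** The wrist camera put the slot about 2 mm further toward -y than the top camera did. I moved 2 mm that way before lowering.

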